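Transfer lens barrels to the finished tray in reverse order

TASK

Move the four lens barrels from the black tray to the grey tray in reverse order, counted from the trays' violet ends: the barrel that starts next to the black tray's violet end goes into the grey tray's pocket farthest from its violet end, and so on, so that the one that starts farthest from the violet end finishes next to it. Stand each barrel upright on the floor of its own pocket; set it down gently, do not drop it from any height or knock it over.

Things in the scene. Friction and masses are not known exactly. Their poses are not given: they have to be found in the camera images.
- source_tray: Black tray, holds the barrels at the start; tags on its +y side. Fixed, 246x66 mm, 18 mm high; floor 4 mm. Four 54 mm square pockets in one row, pitch 60, walls 6 mm. Violet tab (26x50, 10 high) out of its end nearest the robot. Origin: underside centre, on the bench; x along the row, away from the tab, z up. Pocket centres x = -90 (by the tab), -30, 30, 90, y = 0.
- target_tray: Grey tray, empty at the start. Fixed, 246x66 mm, 18 mm high; floor 4 mm. Four 54 mm square pockets in one row, pitch 60, walls 6 mm. Violet tab (26x50, 10 high) out of its end nearest the robot. Origin: underside centre, on the bench; x along the row, away from the tab, z up. Pocket centres x = -90 (by the tab), -30, 30, 90, y = 0.
- barrel_red: Lens barrel with a red band: upright aluminium cylinder, 32 mm diameter, 62 mm tall, about 0.14 kg; top 18 mm red, dark lens in its top face. Origin: centre of the underside, 4 mm above the bench when on a tray's floor; z along its axis, towards the red end. Grip its upper half from above, one finger each side of the row.
- tag_red: Small red tag, 32x14 mm, 12 mm high, fixed against the black tray's long +y wall beside the pocket where the red barrel starts (tray x = that pocket's centre, y = 40 mm). It never moves, so it still shows the original order later. Origin: centre of the underside.
- barrel_yellow: Lens barrel with a yellow band: upright aluminium cylinder, 32 mm diameter, 62 mm tall, about 0.14 kg; top 18 mm yellow, dark lens in its top face. Origin: centre of the underside, 4 mm above the bench when on a tray's floor; z along its axis, towards the yellow end. Grip its upper half from above, one finger each side of the row.
- tag_yellow: Small yellow tag, 32x14 mm, 12 mm high, fixed against the black tray's long +y wall beside the pocket where the yellow barrel starts (tray x = that pocket's centre, y = 40 mm). It never moves, so it still shows the original order later. Origin: centre of the underside.
- barrel_green: Lens barrel with a green band: upright aluminium cylinder, 32 mm diameter, 62 mm tall, about 0.14 kg; top 18 mm green, dark lens in its top face. Origin: centre of the underside, 4 mm above the bench when on a tray's floor; z along its axis, towards the green end. Grip its upper half from above, one finger each side of the row.
- tag_green: Small green tag, 32x14 mm, 12 mm high, fixed against the black tray's long +y wall beside the pocket where the green barrel starts (tray x = that pocket's centre, y = 40 mm). It never moves, so it still shows the original order later. Origin: centre of the underside.
- barrel_blue: Lens barrel with a blue band: upright aluminium cylinder, 32 mm diameter, 62 mm tall, about 0.14 kg; top 18 mm blue, dark lens in its top face. Origin: centre of the underside, 4 mm above the bench when on a tray's floor; z along its axis, towards the blue end. Grip its upper half from above, one finger each side of the row.
- tag_blue: Small blue tag, 32x14 mm, 12 mm high, fixed against the black tray's long +y wall beside the pocket where the blue barrel starts (tray x = that pocket's centre, y = 40 mm). It never moves, so it still shows the original order later. Origin: centre of the underside.

How it is judged:
At the end, for the whole second after the job is handed in: Each barrel stands at rest, upright within 7 degrees, on the grey tray's floor (underside under 9 mm), within 15 mm along and across the row of its pocket's centre: the pocket at tray x = minus the black-tray x of the pocket it started in (its tag's) (((x of tag_red in the frame of source_tray between -0.105 and -0.075 m and x of barrel_red in the frame of target_tray between 0.075 and 0.105 m) or (x of tag_red in the frame of source_tray between -0.045 and -0.015 m and x of barrel_red in the frame of target_tray between 0.015 and 0.045 m) or (x of tag_red in the frame of source_tray between 0.015 and 0.045 m and x of barrel_red in the frame of target_tray between -0.045 and -0.015 m) or (x of tag_red in the frame of source_tray between 0.075 and 0.105 m and x of barrel_red in the frame of target_tray between -0.105 and -0.075 m)) and y of barrel_red in the frame of target_tray between -0.015 and 0.015 m and z of each of barrel_red, barrel_yellow, barrel_green, barrel_blue in the frame of target_tray below 0.009 m and angle between each of barrel_red, barrel_yellow, barrel_green, barrel_blue's own z axis and vertical below 0.12 rad and linear speed of each of barrel_red, barrel_yellow, barrel_green, barrel_blue below 0.02 m/s and angular speed of each of barrel_red, barrel_yellow, barrel_green, barrel_blue below 0.2 rad/s and ((x of tag_yellow in the frame of source_tray between -0.105 and -0.075 m and x of barrel_yellow in the frame of target_tray between 0.075 and 0.105 m) or (x of tag_yellow in the frame of source_tray between -0.045 and -0.015 m and x of barrel_yellow in the frame of target_tray between 0.015 and 0.045 m) or (x of tag_yellow in the frame of source_tray between 0.015 and 0.045 m and x of barrel_yellow in the frame of target_tray between -0.045 and -0.015 m) or (x of tag_yellow in the frame of source_tray between 0.075 and 0.105 m and x of barrel_yellow in the frame of target_tray between -0.105 and -0.075 m)) and y of barrel_yellow in the frame of target_tray between -0.015 and 0.015 m and ((x of tag_green in the frame of source_tray between -0.105 and -0.075 m and x of barrel_green in the frame of target_tray between 0.075 and 0.105 m) or (x of tag_green in the frame of source_tray between -0.045 and -0.015 m and x of barrel_green in the frame of target_tray between 0.015 and 0.045 m) or (x of tag_green in the frame of source_tray between 0.015 and 0.045 m and x of barrel_green in the frame of target_tray between -0.045 and -0.015 m) or (x of tag_green in the frame of source_tray between 0.075 and 0.105 m and x of barrel_green in the frame of target_tray between -0.105 and -0.075 m)) and y of barrel_green in the frame of target_tray between -0.015 and 0.015 m and ((x of tag_blue in the frame of source_tray between -0.105 and -0.075 m and x of barrel_blue in the frame of target_tray between 0.075 and 0.105 m) or (x of tag_blue in the frame of source_tray between -0.045 and -0.015 m and x of barrel_blue in the frame of target_tray between 0.015 and 0.045 m) or (x of tag_blue in the frame of source_tray between 0.015 and 0.045 m and x of barrel_blue in the frame of target_tray between -0.045 and -0.015 m) or (x of tag_blue in the frame of source_tray between 0.075 and 0.105 m and x of barrel_blue in the frame of target_tray between -0.105 and -0.075 m)) and y of barrel_blue in the frame of target_tray between -0.015 and 0.015 m); the robot touches nothing.
It fails at once if a barrel is let go with its underside more than 35 mm above the bench ((contact force between the fingers and barrel_red below 0.01 N and height (world z) of barrel_red above 0.035 m) or (contact force between the fingers and barrel_yellow below 0.01 N and height (world z) of barrel_yellow above 0.035 m) or (contact force between the fingers and barrel_green below 0.01 N and height (world z) of barrel_green above 0.035 m) or (contact force between the fingers and barrel_blue below 0.01 N and height (world z) of barrel_blue above 0.035 m)).
It fails at once if a barrel is tipped over (more than 45 degrees) (angle between any of barrel_red, barrel_yellow, barrel_green, barrel_blue's own z axis and vertical above 0.785 rad).
It also fails if it takes over 106 s, if anything falls off the work surface, if the arm or the gripper's body presses on something with over 40 N, if the wrist force passes 120 N, or if a joint passes its speed limit or range.

ROBOT

A 6-joint arm with a two-finger parallel gripper is mounted at the origin on the work surface. World frame = base frame: x ahead of the robot, y to its left, z up, the work surface at z = 0. Lengths are in m, angles in rad, forces in N, time in s.
With the tool pointing down it reaches from about 0.35 to 0.925 m from the base axis. Payload 6.4 kg.
Tool frame: the origin (TCP) lies at the very end of the fingers, on their centre line; the grasp point (between the pads) lies 19 mm behind it (robot.hold_point_z is the distance from the TCP to the grasp point, in m); z points along the fingers, y is the line along which they close (so a half turn about z gives the same grasp; the last joint's range is limited). The gripper opens to 85 mm and grips with 20 to 120 N. Pads are 22 mm wide; open, the fingers measure 114 mm over their backs; the gripper's body (76 mm by 85 mm) begins 54 mm behind the grasp point. The pads swing forward as they close: fully open they stand 13 mm farther back than shut.
Start: joints at [1.165, 0.245, 1.558, -0, 1.339, -0.174], TCP at [0.149, 0.633, 0.231] pointing down, gripper open.
Joint ranges: [-3.13, 3.13], [-1.02, 2.26], [0.13, 2.54], [-0.95, 4.09], [0.21, 2.88], [-2.74, 2.74]. Speed limits (rad/s): [2.57, 2.57, 3.14, 3.14, 3.14, 3.14].

INTERFACE

Orientations are given as a rotation vector (axis times angle).
In Python, from workcell import robot, eoat, status, snapshot gives the robot as it stands. Calls block until the motion is done:
- robot.goto(position, orientation): joint-space move of the TCP to a pose.
- robot.movel(position, orientation=None, max_speed=0.15): straight line of the TCP; orientation=None keeps the orientation; max_speed is the mean speed in m/s.
- robot.movej(angles): joint-space move.
- eoat.grip(opening, grip_force=None): finger opening in m; grip_force is the grip in N (None keeps the last); returns when the fingers have stopped.
- robot.pause(seconds).
- robot.inverse_kinematics(position, orientation): joint angles nearest the present ones, or None.
- status.get_state(): the state.
- snapshot(name): name is "scene" or "top" or "wrist"; returns a dict with "img" (384x512x3 uint8, red, green, blue), "camera_matrix" (3x3 intrinsics, pixels), "R" (3x3) and "t" (3): a world point X has camera coordinates R X + t. Camera axes: x right, y down, z forward; pixel columns grow to the right and rows downward; lengths in m; the calibration is good to about 2 mm. A picture is of the moment at which its call begins. There is no depth.
A pose or a line that the arm cannot do raises robot.MotionError and nothing moves.
- robot.job_done(): hands the job in; it is judged then, once.
The state is a dict: "t": time; "joint_positions": joint angles; "qvel": joint speeds; "tau": joint torques, N m; "tool_pos": TCP position; "tool_rot": TCP orientation; "force": force on the tool from outside, world axes, zero at the start; "wrist_torque": the same for the moment, N m; "grip_width": finger opening in m; "grip_force": force on a finger pad.
Only numpy, scipy, OpenCV 4.12 (cv2) and the standard library are available. Lean on these libraries where they do the work, as an engineer would, in place of code of your own. Each camera call takes 0.05 s, during which the arm holds its last target. There are 200 camera calls.

## Working session

There is one attempt and no reset: what is moved stays moved. The work goes in short steps, each a Python script; the robot and the scene stay as the last script left them, time stands still between calls to the robot, and variables do not carry over. Pictures are saved under pics/ and viewed, at most 14 in all, crops included, and the job is handed in when it is done.

```bash
ls; mkdir -p pics; python3 - <<'E'
from workcell import robot, eoat, status, snapshot
import cv2,numpy as np
for n in("top","scene"):
    s=snapshot(n); cv2.imwrite(f"pics/{n}0.png",s["img"][:,:,::-1]); np.savez(f"{n}0.npz",**s)
    print(n,s["camera_matrix"].round(1).tolist(),(-s["R"].T@s["t"]).round(3),s["R"].round(3).tolist())
print(status.get_state()["tool_rot"],status.get_state()["t"],robot.hold_point_z)
E
```

```text
pics
top [[415.6, 0.0, 254.8], [0.0, 415.6, 186.9], [0.0, 0.0, 1.0]] [0.496 0.006 0.842] [[-0.009, -1.0, 0.024], [-0.999, 0.008, -0.031], [0.031, -0.024, -0.999]]
scene [[361.9, 0.0, 256.1], [0.0, 361.9, 194.8], [0.0, 0.0, 1.0]] [0.808 0.351 0.562] [[-0.787, 0.617, 0.012], [0.459, 0.598, -0.657], [-0.412, -0.511, -0.754]]
[-3.63245824e-01 -3.12002428e+00  2.62179368e-03] 0.1 0.0187
```

View pics/top0.png

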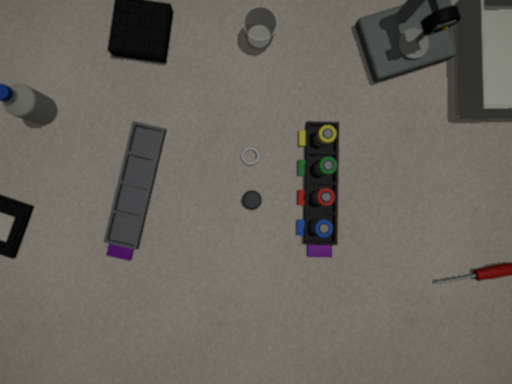

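View pics/scene0.png

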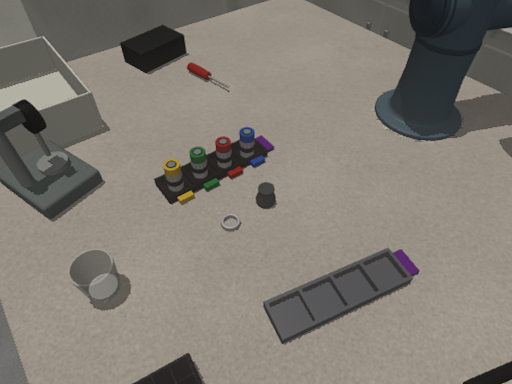

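Black tray: barrels at about (323,228) blue, (325,197) red, (327,165) green and (326,133) yellow, with the violet tab at (320,251). The tags on the tray's left match. Grey tray: centre near (136,186), empty, violet tab at (120,252).

```bash
cat > h.py <<'E'
import cv2,numpy as np
def ray(s,px,z):
    px=np.atleast_2d(np.asarray(px,float)); K=s["camera_matrix"];R=s["R"];t=s["t"]
    d=np.c_[px,np.ones(len(px))]@np.linalg.inv(K).T@R; c=-R.T@t
    return (c+d*((z-c[2])/d[:,2])[:,None])[:,:2]
HUE=dict(red=(172,6),yellow=(22,32),green=(50,85),blue=(100,118),violet=(135,155))
def blobs(img,n,smin=110,vmin=60,amin=15):
    h=cv2.cvtColor(np.ascontiguousarray(img),cv2.COLOR_RGB2HSV); a,b=HUE[n]; H=h[...,0]
    m=((H>=a)&(H<=b)) if a<b else ((H>=a)|(H<=b))
    m=(m&(h[...,1]>smin)&(h[...,2]>vmin)).astype(np.uint8)
    c,_=cv2.findContours(m,cv2.RETR_EXTERNAL,cv2.CHAIN_APPROX_NONE)
    return [x for x in c if cv2.contourArea(x)>amin]
E
python3 - <<'E'
from h import *
s=dict(np.load("top0.npz"))
for n in HUE:
    for c in blobs(s["img"],n):
        (u,v),(w,h),a=cv2.minAreaRect(c)
        print(n,(round(u,1),round(v,1)),cv2.contourArea(c),[ (z,ray(s,[u,v],z)[0].round(4).tolist(), ) for z in (.01,.012,.066)], np.round([w,h],1))
g=cv2.cvtColor(s["img"],cv2.COLOR_RGB2HSV)
print(g[186,136],g[150,200],g[186,120],g[186,330],g[140,146])
# non-bench mask around grey tray: bench is warm/bright
for name,(x0,x1,y0,y1) in dict(grey=(80,190,105,243),black=(285,350,110,243)).items():
    b=s["img"].astype(int); m=((b[...,0]-b[...,2]<6)&(g[...,2]<100)).astype(np.uint8)
    k=np.zeros_like(m);k[y0:y1+15,x0:x1]=1;m*=k
    c=max(cv2.findContours(m,0,cv2.CHAIN_APPROX_NONE)[0],key=cv2.contourArea)
    for z in (.018,):
        P=(ray(s,c[:,0],z)*1000).astype(np.float32); r=cv2.minAreaRect(P); print(name,z,r, cv2.boxPoints(r).round(0).tolist())
E
```

```text
red (494.6, 271.4) 351.0 [(0.01, [0.3481, -0.4969]), (0.012, [0.3484, -0.4957]), (0.066, [0.358, -0.4631])] [12.  35.5]
red (300.5, 197.0) 91.0 [(0.01, [0.5015, -0.1059]), (0.012, [0.5015, -0.1057]), (0.066, [0.5012, -0.0984])] [16.  7.]
red (325.5, 196.5) 245.0 [(0.01, [0.5021, -0.1563]), (0.012, [0.5021, -0.1559]), (0.066, [0.5017, -0.1454])] [17. 17.]
yellow (301.5, 138.0) 95.5 [(0.01, [0.6204, -0.1094]), (0.012, [0.6201, -0.1091]), (0.066, [0.6121, -0.1017])] [16.  7.]
yellow (327.0, 133.0) 255.5 [(0.01, [0.6303, -0.1612]), (0.012, [0.63, -0.1608]), (0.066, [0.6213, -0.15])] [18. 18.]
green (301.5, 167.0) 80.0 [(0.01, [0.5618, -0.1087]), (0.012, [0.5617, -0.1084]), (0.066, [0.5574, -0.101])] [ 7. 14.]
green (328.0, 164.5) 219.0 [(0.01, [0.5665, -0.1623]), (0.012, [0.5663, -0.1619]), (0.066, [0.5618, -0.151])] [17. 16.]
blue (323.5, 228.0) 247.0 [(0.01, [0.439, -0.1514]), (0.012, [0.4391, -0.151]), (0.066, [0.4428, -0.1409])] [18. 17.]
blue (300.5, 227.0) 94.0 [(0.01, [0.4414, -0.1052]), (0.012, [0.4416, -0.1049]), (0.066, [0.4451, -0.0977])] [ 7. 16.]
blue (4.0, 91.5) 90.5 [(0.01, [0.7164, 0.4832]), (0.012, [0.7159, 0.482]), (0.066, [0.7016, 0.451])] [15.  8.]
violet (319.5, 250.0) 251.0 [(0.01, [0.3951, -0.1428]), (0.012, [0.3954, -0.1424]), (0.066, [0.402, -0.1328])] [12. 23.]
violet (119.4, 251.6) 244.5 [(0.01, [0.3965, 0.2547]), (0.012, [0.3968, 0.2541]), (0.066, [0.4033, 0.2379])] [24.3 11.4]
[110  11  67] [ 17  30 119] [135  13  40] [ 0  0 31] [105   7  71]
grey 0.018 ((516.5205688476562, 225.30714416503906), (68.78889465332031, 269.572265625), 76.67388153076172) [[377.0, 223.0], [640.0, 161.0], [656.0, 228.0], [393.0, 290.0]]
black 0.018 ((517.5245361328125, -137.93666076660156), (81.65399932861328, 269.3725280761719), 88.27995300292969) [[382.0, -175.0], [651.0, -183.0], [653.0, -101.0], [384.0, -93.0]]
```

```bash
python3 - <<'E'
import cv2
i=cv2.imread("pics/top0.png");cv2.imwrite("pics/crop.png",cv2.resize(i[112:266,90:180],None,fx=3.8,fy=3.8,interpolation=cv2.INTER_CUBIC))
E
```

```text
(no output)
```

View pics/crop.png

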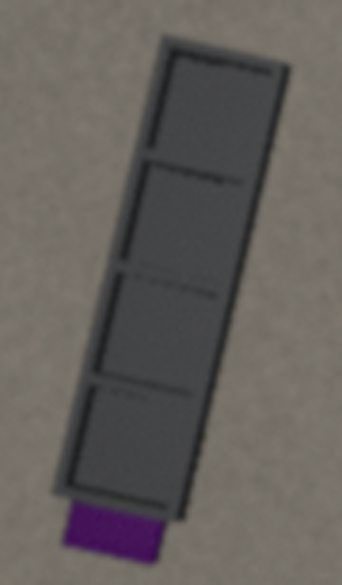

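The grey tray's far and left outer edges give centre (0.5287, 0.2242) and yaw −13.3°. That predicts the tab at (0.396, 0.2555); measured (0.3965, 0.2547). The black tray's tags give centre (0.531, −0.147) and yaw −1.35°, with the 60 mm pitch confirmed. Order from violet is blue, red, green, yellow. I'll move blue first.

```bash
cat > mv.py <<'E'
from workcell import robot, eoat, status, snapshot
from h import *
from scipy.spatial.transform import Rotation as Rn
S=dict(c=np.array([.5312,-.147]),yaw=np.radians(-1.35)); T=dict(c=np.array([.5287,.2242]),yaw=np.radians(-13.3))
B=dict(blue=(.442,-.1425,90),red=(.5015,-.1465,30),green=(.563,-.152,-30),yellow=(.623,-.151,-90))
ZG,ZH=.030,.150
def rot(yaw):
    y=-np.array([-np.sin(yaw),np.cos(yaw),0]);z=np.array([0,0,-1.]);x=np.cross(y,z)
    c=[np.c_[x,y,z],np.c_[-x,-y,z]]
    cur=Rn.from_rotvec(status.get_state()["tool_rot"])
    return min((Rn.from_matrix(m) for m in c),key=lambda r:(r.inv()*cur).magnitude()).as_rotvec()
def pock(x): return T["c"]+x/1000*np.array([np.cos(T["yaw"]),np.sin(T["yaw"])])
def pr(n):
    s=status.get_state(); print(n,round(s["t"],1),"tcp",np.round(s["tool_pos"],4),"F",np.round(s["force"],1),"w",round(s["grip_width"],4),"gf",round(s["grip_force"],1),flush=True)
def save(n,cam):
    s=snapshot(cam); cv2.imwrite(f"pics/{n}.png",s["img"][:,:,::-1]); return s
def pick(n):
    x,y,_=B[n]; r=rot(S["yaw"])
    eoat.grip(.07,40); robot.goto([x,y,ZH],r); robot.movel([x,y,ZG],r,.1); pr("at "+n)
    eoat.grip(.02,40); pr("gripped"); robot.movel([x,y,ZH],r,.1); pr("lifted")
def place(n):
    p=pock(B[n][2]); r=rot(T["yaw"])
    robot.movel([*p,ZH],r,.2); robot.movel([*p,ZG+.015],r,.12); robot.movel([*p,ZG+.0005],r,.02); pr("down")
    eoat.grip(.07); pr("open"); robot.movel([*p,ZH],r,.12)
E
python3 - <<'E'
from mv import *
pick("blue"); save("lift","scene"); save("liftw","wrist")
E
```

```text
at blue 4.7 tcp [ 0.4425 -0.1428  0.0306] F [-1.1  0.6  0.5] w 0.0699 gf 0.0
gripped 5.1 tcp [ 0.4424 -0.1427  0.0305] F [-1.2  1.1  4.5] w 0.0313 gf 39.5
lifted 6.5 tcp [ 0.4415 -0.1422  0.1492] F [-0.1  0.6 -1.7] w 0.0315 gf 39.6
```

View pics/lift.png

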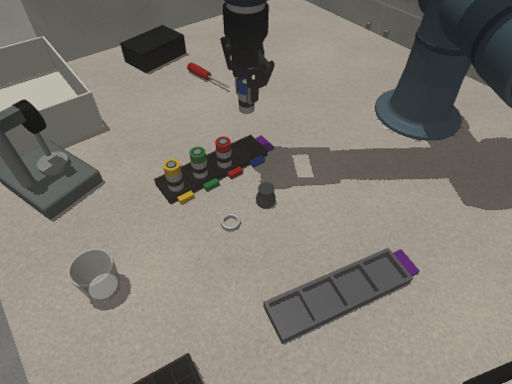

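```bash
python3 - <<'E'
from mv import *
place("blue"); s=save("p1","scene"); save("p1w","wrist")
E
```

```text
down 10.6 tcp [0.6164 0.2035 0.0305] F [ 0.1 -0.1  0.1] w 0.031 gf 39.7
open 11.0 tcp [0.6164 0.2035 0.0306] F [-0.7 -0.9 -0.2] w 0.0698 gf 0.0
```

View pics/p1w.png

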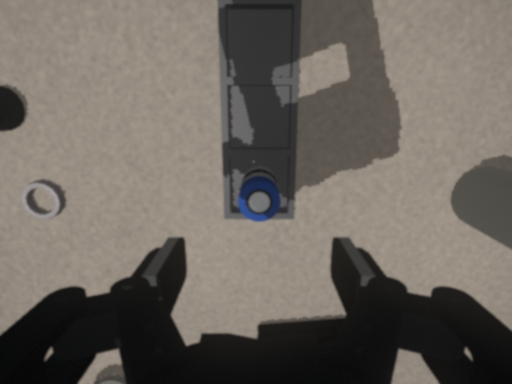

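Lift view: blue hangs upright at (246,95). Wrist view: blue stands upright at (260,200), centred in the grey tray's far pocket. I'll do the other three, with a grip check before each placement.

```bash
python3 - <<'E'
from mv import *
for n in ("red","green","yellow"):
    pick(n); assert abs(status.get_state()["grip_width"]-.0315)<.002
    place(n)
p=pock(-90); robot.goto([.40,0.03,.3],rot(0)); pr("clear")
s=save("end","top"); save("ends","scene")
for n in B:
    for c in blobs(s["img"],n):
        (u,v),_,_=cv2.minAreaRect(c); q=ray(s,[u,v],.066)[0]-T["c"]; a=T["yaw"]
        x,y=np.array([[np.cos(a),np.sin(a)],[-np.sin(a),np.cos(a)]])@q*1000
        if abs(x)<140 and abs(y)<60: print(n,"tray mm",round(x,1),round(y,1),"want",B[n][2])
E
```

```text
at red 15.2 tcp [ 0.5021 -0.1468  0.0307] F [-0.6  0.   0.4] w 0.0701 gf 0.0
gripped 15.6 tcp [ 0.5019 -0.1467  0.0305] F [-0.8  0.7  3.5] w 0.031 gf 39.8
lifted 17.0 tcp [ 0.501  -0.1463  0.1491] F [-0.2  0.2 -0.9] w 0.0311 gf 39.7
down 20.9 tcp [0.558  0.2173 0.0306] F [-0.9 -0.7 -0.4] w 0.0305 gf 40.0
open 21.3 tcp [0.558  0.2173 0.0306] F [-0.5  0.4 -0.9] w 0.0699 gf 0.0
at green 25.4 tcp [ 0.5637 -0.1523  0.0309] F [-0.2  0.2 -0. ] w 0.07 gf 0.0
gripped 25.9 tcp [ 0.5634 -0.1522  0.0306] F [-0.6  1.2  2.4] w 0.0311 gf 39.6
lifted 27.2 tcp [ 0.5625 -0.1517  0.149 ] F [-0.7  0.7 -1.9] w 0.0312 gf 39.6
down 31.2 tcp [0.4996 0.2311 0.0306] F [-0.1 -0.2  1. ] w 0.0314 gf 39.8
open 31.7 tcp [0.4996 0.2311 0.0305] F [-0.1 -0.4  0.3] w 0.0701 gf 0.0
at yellow 35.9 tcp [ 0.6237 -0.1513  0.031 ] F [-0.1 -0.2 -0.6] w 0.0698 gf 0.0
gripped 36.3 tcp [ 0.6234 -0.1511  0.0305] F [-0.2 -0.1  2.8] w 0.0309 gf 39.8
lifted 37.7 tcp [ 0.6224 -0.1508  0.1489] F [ 0.2  0.  -2. ] w 0.031 gf 39.6
down 41.9 tcp [0.4412 0.2449 0.0305] F [-1.2 -0.7  0.5] w 0.0311 gf 40.0
open 42.3 tcp [0.4412 0.2449 0.0305] F [-0.  -0.1  0.8] w 0.0701 gf 0.0
clear 44.5 tcp [0.3998 0.0304 0.299 ] F [ 0.3 -0.  -0.3] w 0.0701 gf 0.0
blue tray mm 90.5 -1.4 want 90
red tray mm 29.3 -1.6 want 30
green tray mm -32.7 -1.2 want -30
yellow tray mm -91.3 -1.9 want -90
```

View pics/ends.png

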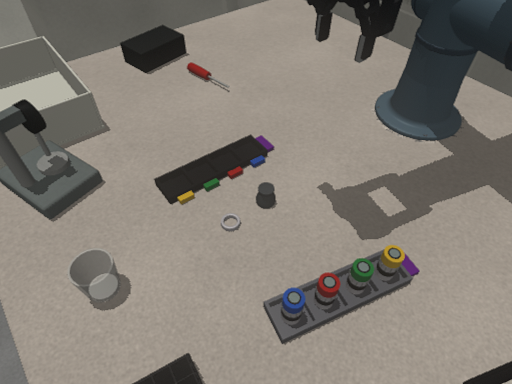

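View pics/end.png

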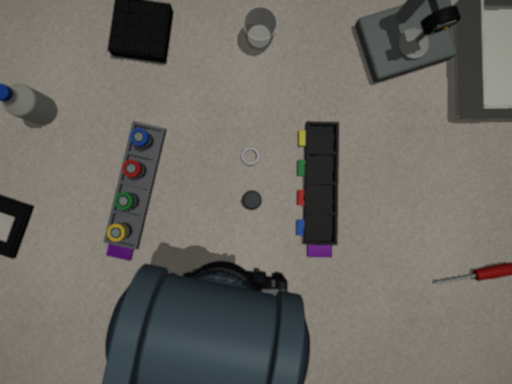

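All four stand upright and centred in the grey tray. From the violet end they run yellow (118,233), green (125,202), red (133,169), blue (140,138), and the arm is clear.

```bash
python3 -c "
from workcell import robot
print(robot.job_done())"
```

```text
the job is handed in; nothing more can be done
None
```

All four barrels stand upright in the grey tray in reverse order (yellow, green, red, blue from the violet end), each measured within about 3 mm of its pocket centre; the job is handed in at about 45 s, with no verdict returned.

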